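# Open a relay test socket and hover the relay over it

## Robot

A 6-joint arm with a two-finger parallel gripper is mounted at the origin on a cart in front of the work surface, level with it; the furniture and walls round the work are solid. World frame = base frame: x ahead of the robot, y to its left, z up, the work surface at z = 0. Lengths are in m, angles in rad, forces in N, time in s.
With the tool pointing down it reaches from about 0.35 to 0.775 m from the base axis. Payload 7.3 kg.
Tool frame: the origin (TCP) lies at the very end of the fingers, on their centre line; the grasp point (between the pads) lies 19 mm behind it; z points along the fingers, x is the direction in which the jaws open and shut, and the axes are right-handed (so a half turn about z gives the same grasp; the last joint's range is limited). The gripper opens to 92 mm and grips with 3 to 60 N. Pads are 19 mm wide; open, the fingers measure 130 mm over their backs; the gripper's body (75 mm by 190 mm) begins 47 mm behind the grasp point.
Start: joints at [-1.274, 0.342, 1.524, -0, 1.275, -0.146], TCP at [0.225, -0.474, 0.227] pointing down, gripper open.
Joint ranges: [-2.53, 2.53], [-0.77, 2.02], [0.04, 2.7], [-1, 4.14], [0.28, 2.66], [-3.11, 3.11]. Speed limits (rad/s): [2.57, 2.57, 3.14, 3.14, 3.14, 3.14].

## Interface

Orientations are given as [roll, pitch, yaw] about the fixed x, y, z axes, in that order (R = Rz(yaw) Ry(pitch) Rx(roll)).
In Python, from cell import get_state, read_camera, finish_job gives the robot as it stands. The module is installed in compiled form; this text tells all that it offers.
- The arm moves only by the tool step_arm, never from a script. Its argument "rows" is a list of rows, each a list of 3 entries, a list of its own where there are three numbers: the shift along the tool's x, y, z in units of 40 mm (1.0 is 40 mm), then the turn, a rotation vector about the tool's x, y, z in rad, then the closure, from -1 (fully open) to 1 (shut). In form: [[[x, y, z], [wx, wy, wz], fingers], ...]. A call has 1 to 20 rows; each row shifts and turns the commanded pose from where the row before left it, along the tool's axes as they then stand; what a row does not reach is not made up. A row lasts 1/12 s, in which the tool goes at most 41.7 mm and 7.16 degrees, less where a joint would pass 70% of its speed; a pose out of reach is approached as far as the arm can. A call is refused whole if a number of a shift passes 1 or a number of a turn 0.125, either way. A call with a gripper value outside its range is refused whole. The fingers move at their own pace and stop on an object; the grip force is fixed at half the most. Time passes only in rows, so rows that do not move let the fingers close. It gives the time, the measured TCP pose, the force and the opening at its end, in the units of the state.
- get_state(): the state, without advancing time (a new reading comes with each control period).
- read_camera(name): name is "side" or "top" or "wrist"; returns a dict with "frame" (400x640x3 uint8, red, green, blue), "z_map" (400x640 float32, m along the optical axis (not along the pixel's ray), 0 where there is no reading), "K" (3x3 intrinsics, pixels), "distortion" ([k1, k2, p1, p2, k3] as OpenCV has them; the pictures are not rectified), "R" (3x3) and "t" (3): a world point X has camera coordinates R X + t. Camera axes: x right, y down, z forward; pixel columns grow to the right and rows downward; lengths in m; the calibration is good to about 2 mm. A picture is of the moment at which its call begins.
- finish_job(): hands the job in, once; it reports no verdict.
The state is a dict: "time": time; "joint_positions": joint angles; "joint_vel": joint speeds; "effort": joint torques, N m; "tool_pos": TCP position; "tool_rot": TCP orientation; "ft_force": force on the tool from outside, world axes, zero at the start; "moment": the same for the moment, N m; "grip_width": finger opening in m.
Only numpy, scipy, OpenCV 4.12 (cv2) and the standard library are available. Lean on these libraries where they do the work, as an engineer would, in place of code of your own. Each camera call takes 0.05 s, during which the arm holds its last target.

## Task

Swing the wire bail of the relay test socket all the way back to its stop, then pick up the wide relay (not the slim one) and carry it over the clamp fixture to the socket, without knocking it against the fixture or the socket and without shifting the loose things that stand about. Finish still holding the relay, level and still, pins down, squarely centred above the socket's slots with its long side along the slot rows and about half a centimetre of air under its pins, not touching the socket, so that I can check the pins against the slots before it goes in.

Things in the scene. Friction and masses are not known exactly. Their poses are not given: they have to be found in the camera images.
- relay_mid (a point): Centre of the wide relay, a grey plastic block with a black foot: 40 long (its x axis) x 28 wide (its y axis; the grey cover to grip is 27 wide, 38 long) x 46 tall, about 70 g (may vary), standing loose on eight pins. This point lies 23 mm above the pin tips and 23 mm below the top; z is up. The lowest 7 mm are pins, the next 6 mm the black foot, the rest the cover. Turning it half round makes no difference.
- relay_foot (a point): Point on the wide relay at the level of its pin tips, centred, 23 mm below relay_mid; same axes. The pins stand in two rows along x, 16 mm apart.
- slim_relay_mid (a point): Centre of the slim relay, which stays where it is: like the wide one but only 16 wide (its y), 40 long (its x), 46 tall. Either relay may stand in the nearer or the farther place, right of the clamp fixture.
- socket_top (a point): Centre of the top face of the relay test socket, 34 mm above the bench: a grey 56 x 44 mm face with eight slots in two rows along its x axis, the rows 16 mm apart. Its -x side is the front, turned roughly to the robot; z is up. The socket stands left of the clamp fixture, on a 108 x 96 x 10 mm plate (its x by y) bolted to the bench. At the rear two 5 mm wide hinge ears reach 46 mm above the bench.
- bail_hinge (a point): Middle of the bail's hinge line, at the rear of the socket: 38 mm behind socket_top (socket +x) and 6 mm above it, 40 mm above the bench. The hinge line runs along the socket's y axis.
- bail_bar (a point): Middle of the bail's front grip bar: round, 10 mm thick, 52 mm long, parallel to the hinge line and 106 mm from it; it can be pinched between its two side wires (60 mm apart), which run back to the hinge, and turns freely in the grip as the bail swings. A thinner cross wire, 38 mm from the hinge, lies over the slots when the bail is shut and so blocks the relay. With the bail shut the grip bar is 40 mm above the bench, 68 mm in front of socket_top.
- bail (a joint): Angle of the bail: 0 shut (lying forward, level, over the socket), grows as the grip bar is swung up and over to the rear, 1.57 upright, 2.2 at its stop leaning back. Stays where it is left (about 1.2 N at the grip bar moves it). Starts near shut, sometimes a little raised.
- clamp_fixture: Fixed toggle-clamp fixture between the relays and the socket, not to be knocked with the relay. Origin at its underside; plate from 120 mm in front of (-x) to 10 mm behind it and 100 mm to either side, 14 mm thick; in the middle the shut clamp with its lever lying back, which reaches 120 mm behind the origin and 75 mm above the bench.
- glue_bottle: Bystander: standing glue bottle, 40 mm thick, 128 tall, loose; origin at the centre of its underside.
- tape_measure: Bystander: tape measure standing on edge, 38 x 84 x 66 tall, loose; origin at the centre of its underside.
- fitting_0: Bystander: small brass pipe nipple standing between the clamp fixture and the socket, 27 mm wide, 36 tall, loose; origin at the centre of its underside.
- bolt_0: Bystander: hex bolt standing on its head, 29 wide, 70 tall, loose; origin at the centre of its underside.
- nut_0: Bystander: hex nut lying flat, 34 wide, 18 high, loose; origin at the centre of its underside.
Not all that is in view belongs to the job. What is shaped like the part that bears relay_mid but turquoise is not meant.

How it is judged:
By the outcome, as a careful person would: the job done as asked, in the order asked, and still so for the second after the job is handed in, while the arm keeps its last pose, push and grip.
It also fails if it takes over 62 s, if anything falls off the work surface, if the arm or the gripper's body presses on something with over 40 N, if the wrist force passes 120 N, or if a joint passes its speed limit or range.

## Working session

There is one attempt and no reset: what is moved stays moved. The work goes in short steps, Python scripts to look and compute and a tool call to move; the robot and the scene stay as the last step left them, time stands still between calls to the robot, and variables do not carry over. Pictures are saved under pics/ and viewed, and the job is handed in when it is done.

Besides the shell and the picture viewer there is one more tool, called as name([rows], argument=value, ...), one row to a line, values as JSON. step_arm: Moves the arm, as the interface text tells. Its arguments: {"type":"object","properties":{"rows":{"type":"array"}},"required":["rows"]}

```bash
mkdir -p pics
python3 - <<'E'
from cell import *
import cv2,numpy as np
print(get_state())
for n in ["side","top","wrist"]:
    c=read_camera(n); cv2.imwrite(f"pics/{n}0.png",c["frame"][:,:,::-1]); np.savez(f"{n}0.npz",**c)
    print(n,c["K"],c["distortion"],c["R"],c["t"])
E
```

```text
{'time': 0.0, 'joint_positions': array([-1.27401332e+00,  3.42778699e-01,  1.52501648e+00, -2.60386377e-05,
        1.27538520e+00, -1.45971977e-01]), 'joint_vel': array([-0.00157034, -0.00086856, -0.00013261,  0.00125754,  0.00017615,
        0.00085905]), 'effort': array([-4.21807817e-05, -4.31248999e+01, -2.44220692e+01,  7.18009262e-02,
        5.58930205e-02, -1.33178100e-04]), 'tool_pos': array([ 0.2248327 , -0.47397379,  0.22601609]), 'tool_rot': array([-3.14138635e+00,  1.57446603e-03, -1.12803358e+00]), 'ft_force': array([ 0.20466267,  0.34903549, -0.72650724]), 'moment': array([0.0135703 , 0.01572621, 0.04228521]), 'grip_width': 0.0921480590813444}
side [[361.8343142    0.         325.07178048]
 [  0.         361.8343142  203.14086063]
 [  0.           0.           1.        ]] [-0.04746877  0.          0.          0.          0.        ] [[ 0.95549292 -0.29449716  0.01745559]
 [-0.15227473 -0.54300157 -0.82580973]
 [ 0.25267703  0.7863973  -0.56367863]] [-0.55491903  0.15247054  1.06883543]
top [[472.03011268   0.         313.93222908]
 [  0.         472.03011268 198.28665246]
 [  0.           0.           1.        ]] [-0.13478794  0.          0.          0.          0.        ] [[ 8.22749362e-03 -9.99966073e-01 -4.00914178e-04]
 [-9.90968166e-01 -8.09979570e-03 -1.33852485e-01]
 [ 1.33844697e-01  1.49856365e-03 -9.91001186e-01]] [0.00689642 0.59848583 1.38192356]
wrist [[316.6759402   0.        323.6373202]
 [  0.        316.6759402 199.6050714]
 [  0.          0.          1.       ]] [-0.01195163  0.          0.          0.          0.        ] [[ 0.42923079 -0.903193   -0.00182721]
 [-0.875175   -0.41641389  0.24630915]
 [-0.22322557 -0.10412434 -0.96918959]] [-0.524712   -0.03141352  0.38859808]
```

View pics/side0.png

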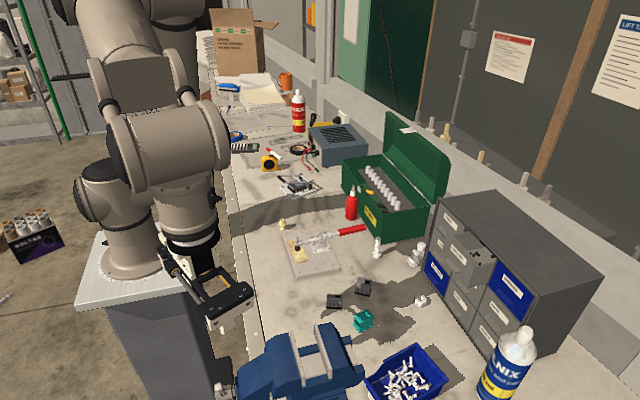

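View pics/top0.png

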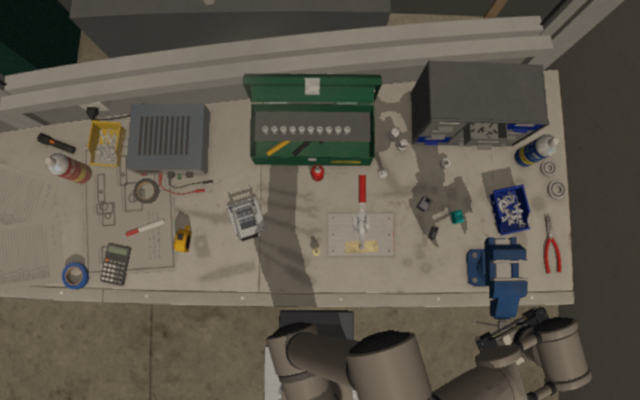

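View pics/wrist0.png

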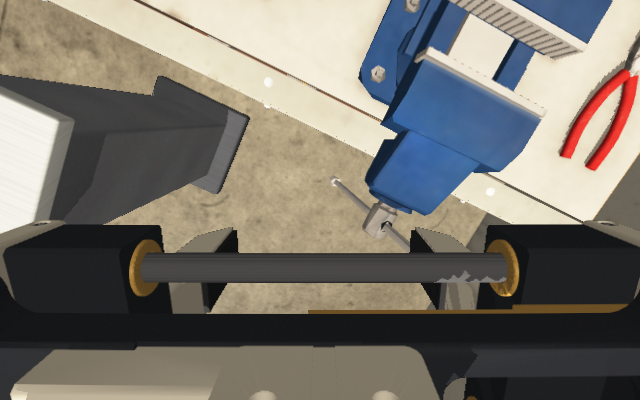

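```bash
cat > h.py <<'E'
import numpy as np,cv2
def ray(c,uv):
    p=cv2.undistortPoints(np.array(uv,float).reshape(-1,1,2),c["K"],c["distortion"]).reshape(-1,2)
    d=np.c_[p,np.ones(len(p))]@c["R"]   # R^T d
    o=-c["R"].T@c["t"]
    return o,d
def onplane(c,uv,z):
    o,d=ray(c,uv); s=(z-o[2])/d[:,2]; return o+d*s[:,None]
def proj(c,X):
    r,_=cv2.Rodrigues(c["R"]); return cv2.projectPoints(np.array(X,float).reshape(-1,3),r,np.array(c["t"],float),c["K"],c["distortion"])[0].reshape(-1,2)
def cloud(c):
    h,w=c["z_map"].shape; v,u=np.mgrid[:h,:w]
    uv=np.c_[u.ravel(),v.ravel()].astype(float)
    p=cv2.undistortPoints(uv.reshape(-1,1,2),c["K"],c["distortion"]).reshape(-1,2)
    z=c["z_map"].ravel().astype(float)
    X=(np.c_[p,np.ones(len(p))]*z[:,None]-c["t"])@c["R"]
    X[z==0]=np.nan
    return X.reshape(h,w,3)
E
python3 - <<'E'
import cv2
a=cv2.imread("pics/top0.png"); 
cv2.imwrite("pics/t1.png",cv2.resize(a[180:280,215:325],None,fx=7,fy=5.9,interpolation=2)[:600])
cv2.imwrite("pics/t2.png",cv2.resize(a[180:260,390:490],None,fx=7,fy=7,interpolation=2))
s=cv2.imread("pics/side0.png")
cv2.imwrite("pics/s1.png",cv2.resize(s[160:340,230:430],None,fx=3.3,fy=3.3,interpolation=2))
E
```

```text
(no output)
```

View pics/t1.png

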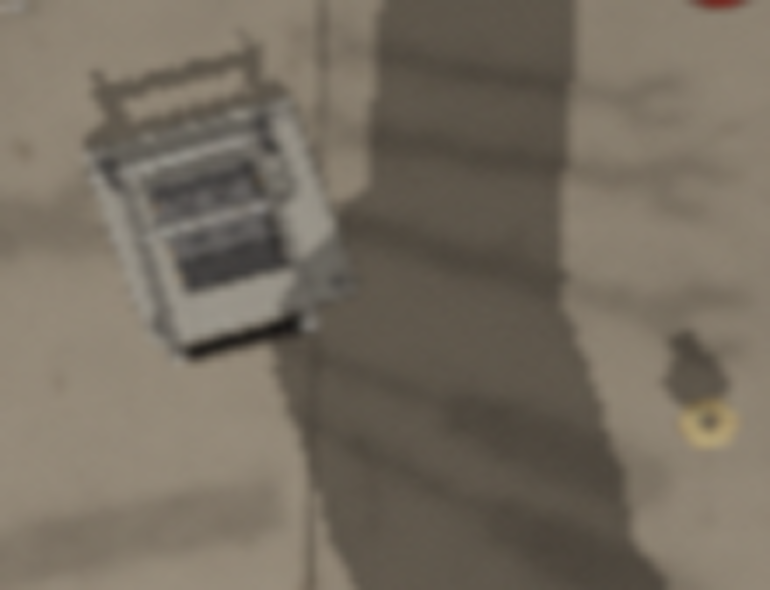

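View pics/t2.png

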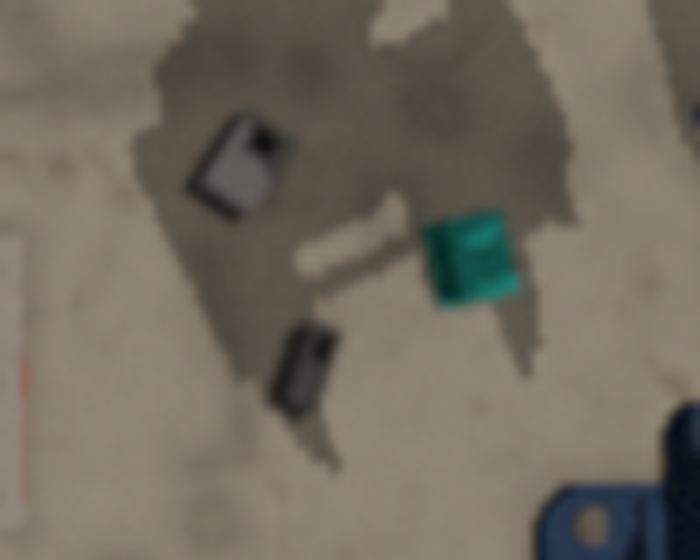

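View pics/s1.png

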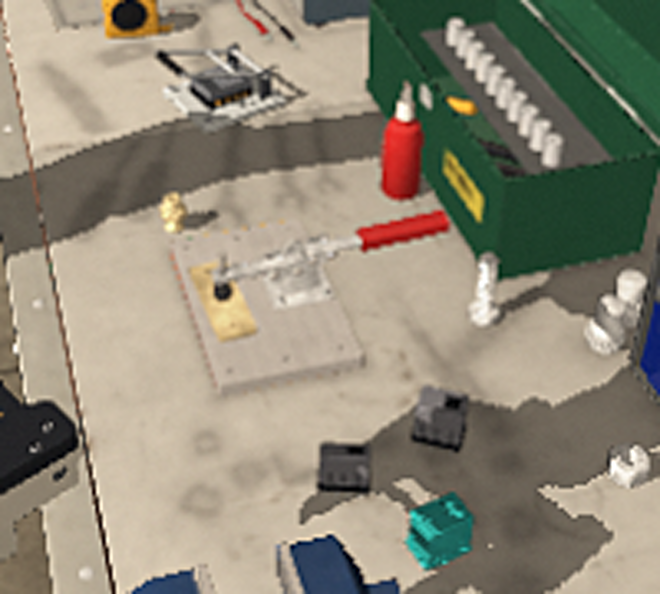

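Run:
```python
import numpy as np
from h import *
t=dict(np.load("top0.npz"))
C=cloud(t)
def at(u,v): return C[int(v),int(u)].round(3)
print("bench",at(280,250),at(400,260))
for n,uv in dict(bar=(250,237),bar2=(242,239.),socket=(247,215),fit=(316,251),glue=(317,172),wide=(424,203),slim=(433,232),turq=(458,216),tape=(183,240),lever=(362,185),clamp=(361,225)).items(): print(n,at(*uv), onplane(t,[uv],0.04).round(3)[0])
# height region map of socket
s=C[180:250,215:275]
np.set_printoptions(linewidth=250)
print((s[4:68:2,::2,2]*1000).round(0).astype(int))
```

```text
bench [ 0.443  0.115 -0.003] [ 0.415 -0.253  0.004]
bar [0.478 0.197 0.076] [0.48  0.202 0.04 ]
bar2 [0.472 0.221 0.074] [0.474 0.226 0.04 ]
socket [0.545 0.211 0.051] [0.546 0.213 0.04 ]
fit [ 0.441  0.004 -0.003] [0.44  0.004 0.04 ]
glue [0.667 0.003 0.101] [0.679 0.003 0.04 ]
wide [ 0.585 -0.319  0.053] [ 0.587 -0.322  0.04 ]
slim [ 0.498 -0.345  0.049] [ 0.499 -0.348  0.04 ]
turq [ 0.547 -0.423  0.049] [ 0.548 -0.426  0.04 ]
tape [0.467 0.399 0.062] [0.468 0.405 0.04 ]
lever [ 0.635 -0.13   0.075] [ 0.64  -0.133  0.04 ]
clamp [ 0.518 -0.129  0.051] [ 0.519 -0.13   0.04 ]
[[                   3                    0                   -5                   -3                    0                    1                    4                   -1                   -2                   -2                    0
                    -3                   -5                   -3                    0                   -2                    5                    6                    1                   -3                    0                   -3
                     0                   -9         
[... 19227 characters left out ...]
]
 [                   4                    3                    3                   -1                    0                    1                    2                    0                   -2                    0                    6
                     8                    7                   -3                    0                    0                    1                   -4                   -1 -9223372036854775808                    2                   -7
                    -1                   -1                    1                    2                  -10                    2                   -5                   -3]]<stdin>:11: RuntimeWarning: invalid value encountered in cast
```

Run:
```python
import numpy as np
from h import *
from scipy.spatial.transform import Rotation as Ro
t=dict(np.load("top0.npz"));w=dict(np.load("wrist0.npz"))
C=cloud(t); M=np.zeros((400,640),bool); M[180:250,215:275]=1
def fit(m,zr):
    P=C[m]; r=cv2.minAreaRect((P[:,:2]*1000).astype(np.float32)); 
    print(len(P),np.round(P.mean(0),4),"rect",np.round(r[0],1),np.round(r[1],1),r[2])
Z=C[...,2]
m=M&(Z>.066)&(Z<.085)&(C[...,0]<.495); fit(m,0)
P=C[m][:,:2];P=P-P.mean(0);_,_,V=np.linalg.svd(P);print("bar dir",V[0],np.degrees(np.arctan2(V[0][1],V[0][0])))
top=cv2.morphologyEx((M&(Z>.026)&(Z<.041)).astype(np.uint8),cv2.MORPH_OPEN,np.ones((3,3)))>0; fit(top,0)
pl=M&(Z>.004)&(Z<.1); m2=cv2.morphologyEx(pl.astype(np.uint8),cv2.MORPH_OPEN,np.ones((5,5)))>0; fit(m2,0)
for box,n in(((190,215,412,438),"wide"),((222,242,424,444),"slim"),((205,228,446,470),"turq"),((232,252,306,325),"fit"),((160,180,308,328),"glue"),((205,262,320,400),"fix")):
    b=np.zeros_like(M);b[box[0]:box[1],box[2]:box[3]]=1
    m=b&(Z>(.035 if n in("wide","slim","turq") else .009)); print(n,end=" "); fit(m,0); print(np.nanpercentile(C[m][:,2],[50,95]))
R=Ro.from_euler('xyz',[-3.14138635e+00,1.57446603e-03,-1.12803358e+00]).as_matrix()
o=-w["R"].T@w["t"]; print("cam in tool",R.T@(o-[0.2248327,-0.47397379,0.22601609]),"axes",(w["R"]@R).round(3))
```

```text
84 [0.4786 0.2021 0.0737] rect [479.8 202.4] [26.8 68.3] 0.3912428319454193
bar dir [ 0.18704458 -0.98235143] -79.219640611784
233 [0.5367 0.2176 0.0335] rect [538.1 218.1] [56.7 44.1] 18.06580352783203
1064 [0.5402 0.2161 0.0247] rect [538.5 218.5] [116.7  97.2] 18.141210556030273
wide 117 [ 0.586  -0.3237  0.0462] rect [ 586.6 -325.8] [28.8 38.3] 56.42420196533203
[0.04669457 0.0516226 ]
slim 67 [ 0.4981 -0.3488  0.0464] rect [ 499.2 -349.3] [16.  36.5] 64.93399047851562
[0.04677658 0.05175204]
turq 106 [ 0.5474 -0.4239  0.0458] rect [ 547.2 -424.8] [34.4 27.3] 11.780279159545898
[0.04605119 0.05151212]
fit 26 [0.4474 0.0062 0.0252] rect [462.9  15.9] [60.3 32.4] 45.4593505859375
[0.02474694 0.03787804]
glue 283 [0.6844 0.0029 0.0677] rect [682.6   1.3] [52.5 58.9] 0.5219345688819885
[0.07450481 0.10921856]
fix 2697 [ 0.4929 -0.13    0.0195] rect [ 502.4 -124.5] [213.6 149.3] 89.14059448242188
[0.01584337 0.05299842]
cam in tool [ 0.00051213 -0.0656797  -0.15737526] axes [[ 1.    -0.001  0.   ]
 [ 0.001  0.969 -0.247]
 [-0.     0.247  0.969]]
```

Run:
```python
import numpy as np
from h import *
t=dict(np.load("top0.npz")); C=cloud(t)
for n,(a,b,c,d) in dict(vise=(238,300,468,530),box=(75,165,248,380),cab=(60,145,412,545),lever=(175,255,330,395),left=(100,175,128,210),bolt=(164,180,376,388)).items():
    P=C[a:b,c:d].reshape(-1,3); P=P[P[:,2]>.03]; print(n,np.nanpercentile(P,[1,50,99],axis=0).round(3).tolist())
for v in range(80,166,6): print(v,[C[v,u].round(2).tolist() for u in (254,300)])
from cell import get_state
```

```text
vise [[0.304, -0.589, 0.033], [0.391, -0.529, 0.129], [0.478, -0.488, 0.151]]
box [[0.706, -0.16, 0.038], [0.856, 0.017, 0.098], [0.907, 0.198, 0.296]]
cab [[0.735, -0.63, 0.04], [0.841, -0.436, 0.25], [0.996, -0.294, 0.258]]
lever [[0.452, -0.143, 0.037], [0.568, -0.129, 0.061], [0.665, -0.116, 0.074]]
left [[0.671, 0.343, 0.036], [0.768, 0.448, 0.1], [0.875, 0.57, 0.107]]
bolt [[0.673, -0.205, 0.033], [0.678, -0.198, 0.069], [0.688, -0.192, 0.075]]
80 [[0.87, 0.17, 0.29], [0.87, 0.05, 0.29]]
86 [[0.91, 0.19, 0.16], [0.91, 0.05, 0.16]]
92 [[0.89, 0.19, 0.15], [0.9, 0.05, 0.14]]
98 [[0.88, 0.19, 0.13], [0.88, 0.05, 0.13]]
104 [[0.87, 0.19, 0.12], [0.87, 0.05, 0.12]]
110 [[0.87, 0.2, 0.07], [0.87, 0.06, 0.06]]
116 [[0.85, 0.2, 0.06], [0.84, 0.06, 0.07]]
122 [[0.83, 0.2, 0.06], [0.83, 0.06, 0.07]]
128 [[0.81, 0.2, 0.06], [0.8, 0.06, 0.09]]
134 [[0.79, 0.2, 0.05], [0.79, 0.06, 0.08]]
140 [[0.78, 0.2, 0.05], [0.77, 0.05, 0.07]]
146 [[0.76, 0.2, 0.04], [0.76, 0.06, 0.03]]
152 [[0.74, 0.2, 0.05], [0.75, 0.06, 0.0]]
158 [[0.71, 0.19, 0.1], [0.71, 0.05, 0.11]]
164 [[0.71, 0.2, 0.0], [0.71, 0.06, 0.02]]
```

step_arm([
  [[0,0,-0.5],[0,0,0],-1],
  [[0,0,-0.5],[0,0,0],-1],
  [[0,0,-0.5],[0,0,-0.06],-1],
  [[0,0,0],[0,0,-0.12],-1],
  [[0,0,0],[0,0,-0.12],-1],
  [[0,0,0],[0,0,-0.12],-1],
  [[0,0,0],[0,0,-0.12],-1],
  [[0,0,0],[0,0,-0.12],-1],
  [[0,0,0],[0,0,-0.12],-1],
  [[0,0,0],[0,0,-0.12],-1],
  [[0,0,0],[0,0,-0.12],-1],
  [[0,0,0],[0,0,-0.12],-1],
  [[0,0,0],[0,0,-0.12],-1],
  [[0,0,0],[0,0,-0.12],-1],
  [[0,0,0],[0,0,-0.06],-1],
])

```text
time: 1.4
tool_pos: [0.2249, -0.4742, 0.2864]
tool_rot: [-3.141, 0.0, 0.318]
ft_force: [0.0, -0.2, 0.5]
grip_width: 0.0919
```

```bash
cat >> h.py <<'E'
from scipy.spatial.transform import Rotation as Ro
def plan(target,n):
    "target world TCP; prints tool-frame units total and per row"
    from cell import get_state
    s=get_state(); R=Ro.from_euler('xyz',s["tool_rot"]).as_matrix()
    d=R.T@(np.array(target)-s["tool_pos"])/.04
    print("pos",s["tool_pos"].round(4),"rot",np.degrees(s["tool_rot"]).round(2),"t",round(s["time"],2),"total",d.round(3),"per row",(d/n).round(3)); return d
E
python3 -c "
from h import *
plan([.50,-.12,.27],12)
plan([.53,.2,.27],18)
plan([.58,-.30,.28],12)"
```

```text
pos [ 0.2249 -0.4742  0.2864] rot [-179.96    0.     18.23] t 1.4 total [ 9.302 -6.259  0.414] per row [ 0.775 -0.522  0.035]
pos [ 0.2249 -0.4742  0.2864] rot [-179.96    0.     18.23] t 1.4 total [ 12.517 -13.623   0.419] per row [ 0.695 -0.757  0.023]
pos [ 0.2249 -0.4742  0.2864] rot [-179.96    0.     18.23] t 1.4 total [ 9.794 -1.359  0.161] per row [ 0.816 -0.113  0.013]
```

step_arm([
  [[0.3,-0.2,0],[0,0,0],-1],
  [[0.66,-0.45,0],[0,0,0],-1],
  [[0.66,-0.45,0],[0,0,0],-1],
  [[0.66,-0.45,0],[0,0,0],-1],
  [[0.66,-0.45,0],[0,0,0],-1],
  [[0.66,-0.45,0],[0,0,0],-1],
  [[0.66,-0.45,0],[0,0,0],-1],
  [[0.66,-0.45,0],[0,0,0],-1],
  [[0.66,-0.45,0],[0,0,0],-1],
  [[0.66,-0.45,0],[0,0,0],-1],
  [[0.66,-0.45,0],[0,0,0],-1],
  [[0.66,-0.45,0],[0,0,0],-1],
  [[0.66,-0.45,0],[0,0,0],-1],
  [[0.66,-0.45,0],[0,0,0],-1],
])

```text
time: 2.57
tool_pos: [0.4893, -0.1327, 0.2867]
tool_rot: [-3.141, 0.0, 0.311]
ft_force: [0.0, -1.8, 0.1]
grip_width: 0.0919
```

```bash
python3 -c "
from h import *
plan([.53,.19,.28],14)"
```

```text
pos [ 0.4893 -0.1327  0.2867] rot [-1.7998e+02  1.0000e-02  1.7790e+01] t 2.57 total [ 3.435 -7.37   0.168] per row [ 0.245 -0.526  0.012]
```

step_arm([
  [[0.25,-0.53,0],[0,0,0],-1],
  [[0.25,-0.53,0],[0,0,0],-1],
  [[0.25,-0.53,0],[0,0,0],-1],
  [[0.25,-0.53,0],[0,0,0],-1],
  [[0.25,-0.53,0],[0,0,0],-1],
  [[0.25,-0.53,0],[0,0,0],-1],
  [[0.25,-0.53,0],[0,0,0],-1],
  [[0.25,-0.53,0],[0,0,0],-1],
  [[0.25,-0.53,0],[0,0,0],-1],
  [[0.25,-0.53,0],[0,0,0],-1],
  [[0.25,-0.53,0],[0,0,0],-1],
  [[0.25,-0.53,0],[0,0,0],-1],
  [[0.25,-0.53,0],[0,0,0],-1],
  [[0.25,-0.53,0],[0,0,0],-1],
  [[0,0,0],[0,0,0],-1],
  [[0,0,0],[0,0,0],-1],
])

```text
time: 3.9
tool_pos: [0.5301, 0.1918, 0.2862]
tool_rot: [-3.142, 0.001, 0.313]
ft_force: [-0.4, 0.3, 0.2]
grip_width: 0.0919
```

Run:
```python
from cell import *
import cv2,numpy as np
c=read_camera("wrist"); cv2.imwrite("pics/wrist1.png",c["frame"][:,:,::-1]); np.savez("wrist1.npz",**c); print(get_state()["tool_pos"],get_state()["tool_rot"])
```

```text
[0.53023854 0.19083866 0.28634864] [3.14130311e+00 9.84410710e-04 3.12258751e-01]
```

View pics/wrist1.png

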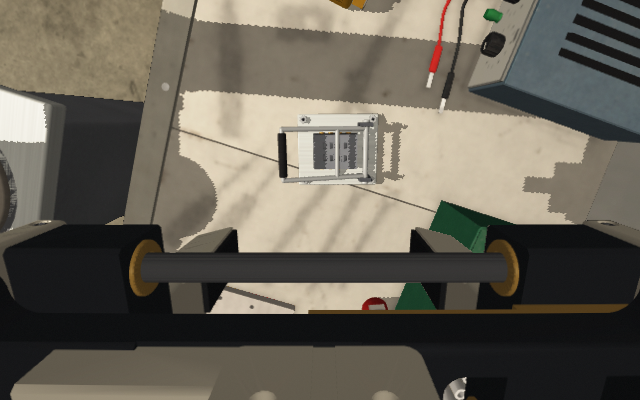

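Run:
```python
import numpy as np
from h import *
w=dict(np.load("wrist1.npz")); C=cloud(w); Z=C[...,2]; g=w["frame"].astype(int).max(2)
M=np.zeros((400,640),bool);M[100:200,260:400]=1
bar=M&(g<60); bar[:,300:]=0
P=C[bar]; print("bar",len(P),np.nanmedian(P,0).round(4))
ys,xs=np.nonzero(bar); r=cv2.minAreaRect(np.c_[xs,ys].astype(np.float32)); print(r)
box=cv2.boxPoints(r)
zc=np.nanmedian(P[:,2])-.004
for z in (zc,): 
    Q=onplane(w,[r[0]],z); B=onplane(w,box,z); print("bar centre",Q.round(4),"z",zc); e=[B[1]-B[0],B[2]-B[1]]; [print(np.linalg.norm(i[:2]).round(4),np.degrees(np.arctan2(i[1],i[0])).round(2)) for i in e]
def fit(m,n):
    P=C[m]; r=cv2.minAreaRect((P[:,:2]*1000).astype(np.float32)); print(n,len(P),np.nanmedian(P,0).round(4),np.round(r[0],1),np.round(r[1],1),round(r[2],2))
for lo,hi,n in((.004,.015,'plate'),(.028,.04,'top')):
    m=cv2.morphologyEx((M&(Z>lo)&(Z<hi)).astype(np.uint8),cv2.MORPH_OPEN,np.ones((3,3)))
    k,l,st,_=cv2.connectedComponentsWithStats(m); print(st[:,4])
    fit(m>0,n)
a=w["frame"][95:205,255:415,::-1]; cv2.imwrite("pics/w1c.png",cv2.resize(a,None,fx=5,fy=5,interpolation=2))
```

```text
bar 318 [0.4762 0.2003 0.0745]
((282.36102294921875, 155.02554321289062), (44.04478454589844, 7.434055328369141), 87.70938873291016)
bar centre [[0.476  0.2002 0.0705]] z 0.07047289243211195
0.0086 20.2
0.0515 -71.35
[253169   1372    826    348    285]
plate 2831 [0.5339 0.2254 0.0092] [539.6 220.8] [108.3  95.4] 18.01
[254777    664    559]
top 1223 [0.5339 0.22   0.0332] [535.4 220.3] [55.6 43.7] 18.41
```

View pics/w1c.png

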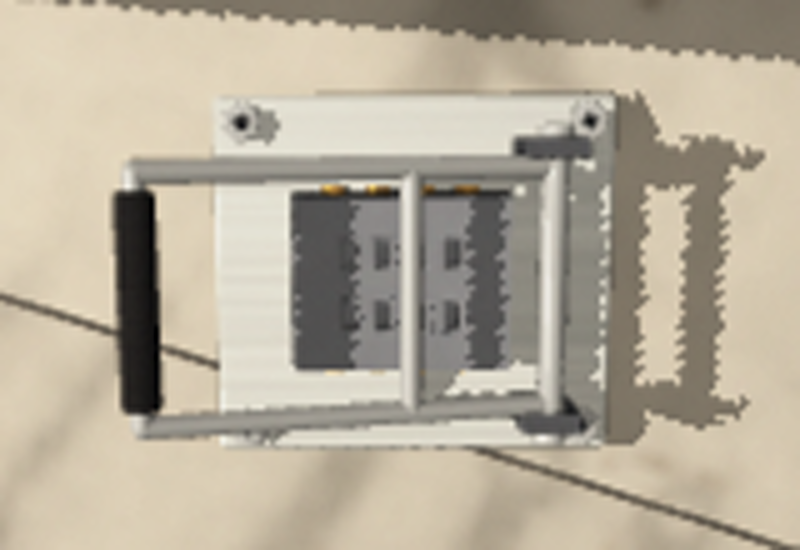

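```bash
python3 -c "
from h import *
plan([.476,.2002,.12],5)
plan([.476,.2002,.051],5)"
```

```text
pos [0.5302 0.1908 0.2863] rot [1.7998e+02 6.0000e-02 1.7890e+01] t 3.95 total [-1.214 -0.64   4.16 ] per row [-0.243 -0.128  0.832]
pos [0.5302 0.1908 0.2863] rot [1.7998e+02 6.0000e-02 1.7890e+01] t 3.95 total [-1.213 -0.641  5.885] per row [-0.243 -0.128  1.177]
```

step_arm([
  [[-0.25,-0.13,0.4],[0,0,0],0.1],
  [[-0.25,-0.13,0.4],[0,0,0],0.1],
  [[-0.25,-0.13,0.4],[0,0,0],0.1],
  [[-0.25,-0.13,0.4],[0,0,0],0.1],
  [[-0.21,-0.12,0.4],[0,0,0],0.1],
  [[0,0,0.4],[0,0,0],0.1],
  [[0,0,0.4],[0,0,0],0.1],
  [[0,0,0.4],[0,0,0],0.1],
  [[0,0,0.4],[0,0,0],0.1],
  [[0,0,0.4],[0,0,0],0.1],
  [[0,0,0],[0,0,0],0.1],
  [[0,0,0],[0,0,0],0.1],
  [[0,0,0],[0,0,0],0.1],
])

```text
time: 5.03
tool_pos: [0.4775, 0.1996, 0.1277]
tool_rot: [3.141, -0.001, 0.311]
ft_force: [0.8, -0.3, -0.1]
grip_width: 0.041
```

Run:
```python
from cell import *
from h import *
plan([.476,.2002,.051],5)
c=read_camera("wrist"); cv2.imwrite("pics/wrist2.png",c["frame"][:,:,::-1]);print(get_state()["grip_width"])
c=read_camera("side"); cv2.imwrite("pics/side2.png",cv2.resize(c["frame"][120:240,200:380,::-1],None,fx=4.4,fy=4.4))
```

```text
pos [0.4775 0.1996 0.1277] rot [ 1.7999e+02 -8.0000e-02  1.7810e+01] t 5.03 total [-0.033 -0.027  1.917] per row [-0.007 -0.005  0.383]
0.041113610878339236
```

View pics/wrist2.png

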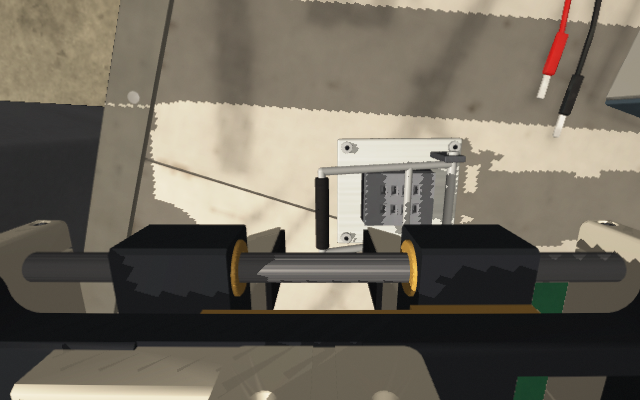

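View pics/side2.png

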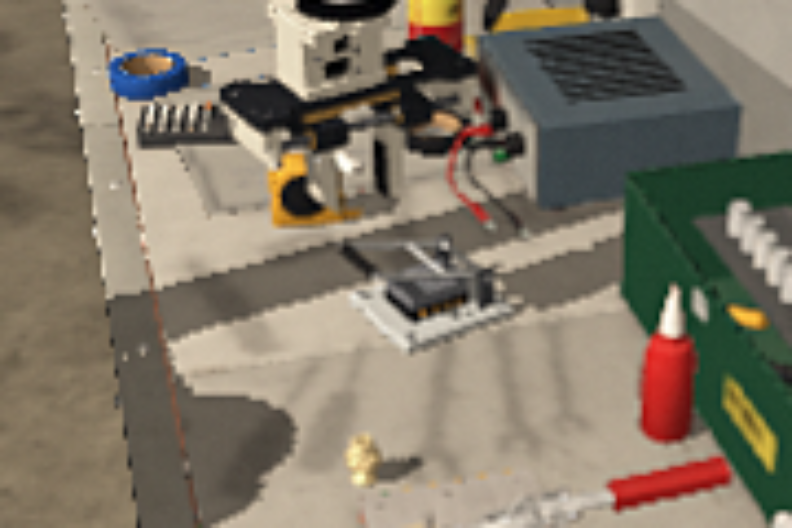

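step_arm([
  [[-0.03,-0.03,0.3],[0,0,0],0.1],
  [[0,0,0.3],[0,0,0],0.1],
  [[0,0,0.3],[0,0,0],0.1],
  [[0,0,0.3],[0,0,0],0.1],
  [[0,0,0.3],[0,0,0],0.1],
  [[0,0,0.3],[0,0,0],0.1],
  [[0,0,0.1],[0,0,0],0.1],
  [[0,0,0],[0,0,0],0.1],
  [[0,0,0],[0,0,0],0.6],
  [[0,0,0],[0,0,0],1],
  [[0,0,0],[0,0,0],1],
  [[0,0,0],[0,0,0],1],
  [[0,0,0],[0,0,0],1],
  [[0,0,0],[0,0,0],1],
  [[0,0,0],[0,0,0],1],
])

```text
time: 6.38
tool_pos: [0.4758, 0.2008, 0.051]
tool_rot: [3.141, -0.001, 0.312]
ft_force: [0.3, -0.5, 0.7]
grip_width: 0.0086
```

```bash
python3 -c "
import numpy as np
th=np.linspace(.287,2.187,21)
x=-2.65*np.cos(th);z=-2.65*np.sin(th)
xr=np.round(x-x[0],2);zr=np.round(z-z[0],2)
print([[round(a,2),0,round(b,2)] for a,b in zip(np.diff(xr),np.diff(zr))])"
```

```text
[[np.float64(0.08), 0, np.float64(-0.24)], [np.float64(0.11), 0, np.float64(-0.23)], [np.float64(0.12), 0, np.float64(-0.21)], [np.float64(0.15), 0, np.float64(-0.21)], [np.float64(0.16), 0, np.float64(-0.19)], [np.float64(0.19), 0, np.float64(-0.17)], [np.float64(0.19), 0, np.float64(-0.16)], [np.float64(0.22), 0, np.float64(-0.13)], [np.float64(0.22), 0, np.float64(-0.12)], [np.float64(0.23), 0, np.float64(-0.09)], [np.float64(0.24), 0, np.float64(-0.07)], [np.float64(0.25), 0, np.float64(-0.05)], [np.float64(0.25), 0, np.float64(-0.03)], [np.float64(0.25), 0, np.float64(0.0)], [np.float64(0.25), 0, np.float64(0.03)], [np.float64(0.25), 0, np.float64(0.04)], [np.float64(0.24), 0, np.float64(0.07)], [np.float64(0.24), 0, np.float64(0.1)], [np.float64(0.22), 0, np.float64(0.11)], [np.float64(0.21), 0, np.float64(0.14)]]
```

First six rows, then check force and tracking.

step_arm([
  [[0.08,0,-0.24],[0,0,0],1],
  [[0.11,0,-0.23],[0,0,0],1],
  [[0.12,0,-0.21],[0,0,0],1],
  [[0.15,0,-0.21],[0,0,0],1],
  [[0.16,0,-0.19],[0,0,0],1],
  [[0.19,0,-0.17],[0,0,0],1],
])

```text
time: 6.88
tool_pos: [0.5039, 0.2101, 0.1003]
tool_rot: [-3.141, 0.006, 0.312]
ft_force: [-8.2, -2.2, 2.5]
grip_width: 0.0086
```

step_arm([
  [[0.19,0,-0.16],[0,0,0],1],
  [[0.22,0,-0.13],[0,0,0],1],
  [[0.22,0,-0.12],[0,0,0],1],
  [[0.23,0,-0.09],[0,0,0],1],
  [[0.24,0,-0.07],[0,0,0],1],
  [[0.25,0,-0.05],[0,0,0],1],
  [[0.25,0,-0.03],[0,0,0],1],
  [[0,0,0],[0,0,0],1],
])

```text
time: 7.55
tool_pos: [0.568, 0.2308, 0.1271]
tool_rot: [-3.141, -0.001, 0.312]
ft_force: [-2.3, 0.2, 5.4]
grip_width: 0.0089
```

step_arm([
  [[0.25,0,0],[0,0,0],1],
  [[0.25,0,0.03],[0,0,0],1],
  [[0.25,0,0.04],[0,0,0],1],
  [[0.24,0,0.07],[0,0,0],1],
  [[0.24,0,0.1],[0,0,0],1],
  [[0.22,0,0.11],[0,0,0],1],
  [[0.21,0,0.14],[0,0,0],1],
  [[0,0,0],[0,0,0],1],
])

```text
time: 8.22
tool_pos: [0.6308, 0.2511, 0.1057]
tool_rot: [-3.141, 0.0, 0.312]
ft_force: [-0.2, 2.1, 1.1]
grip_width: 0.0092
```

step_arm([
  [[0.05,0,0.03],[0,0,0],1],
  [[0.05,0,0.03],[0,0,0],1],
  [[0,0,0],[0,0,0],1],
])

```text
time: 8.47
tool_pos: [0.6317, 0.2514, 0.105]
tool_rot: [-3.141, 0.006, 0.312]
ft_force: [-10.1, -1.2, 6.5]
grip_width: 0.0088
```

step_arm([
  [[0,0,0],[0,0,0],0.3],
  [[0,0,0],[0,0,0],0.3],
  [[0,0,0],[0,0,0],0.3],
  [[0,0,0],[0,0,0],0.3],
  [[0,0,-0.2],[0,0,0],0.3],
  [[0,0,-0.4],[0,0,0],0.3],
  [[0,0,-0.5],[0,0,0],0.3],
  [[0,0,-0.6],[0,0,0],0.3],
  [[0,0,-0.6],[0,0,0],0.3],
  [[0,0,-0.6],[0,0,0],0.3],
  [[0,0,-0.6],[0,0,0],0.3],
  [[-0.4,0,-0.6],[0,0,0],0.3],
  [[-0.5,0,0],[0,0,0],0.3],
  [[-0.5,0,0],[0,0,0],0.3],
  [[-0.5,0,0],[0,0,0],0.3],
  [[-0.5,0,0],[0,0,0],0.3],
  [[0,0,0],[0,0,0],0.3],
  [[0,0,0],[0,0,0],0.3],
])

```text
time: 9.97
tool_pos: [0.5427, 0.2224, 0.27]
tool_rot: [3.141, -0.002, 0.312]
ft_force: [0.1, -0.3, -0.1]
grip_width: 0.032
```

Run:
```python
from cell import *
from h import *
c=read_camera("wrist"); cv2.imwrite("pics/wrist3.png",c["frame"][:,:,::-1]); np.savez("wrist3.npz",**c)
c=read_camera("side"); cv2.imwrite("pics/side3.png",cv2.resize(c["frame"][140:220,240:360,::-1],None,fx=6,fy=6)); np.savez("side3.npz",**c)
print(get_state()["grip_width"])
```

```text
0.031953444527784036
```

View pics/wrist3.png

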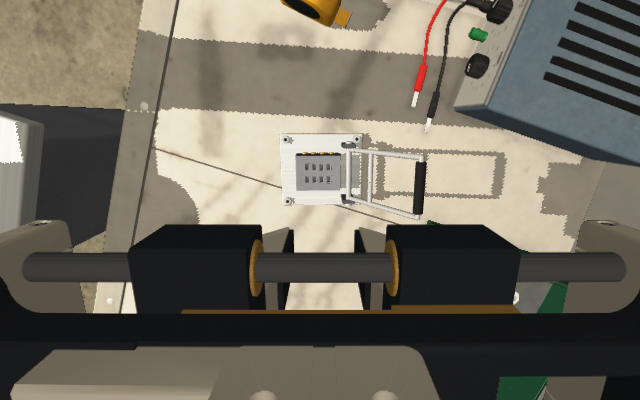

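View pics/side3.png

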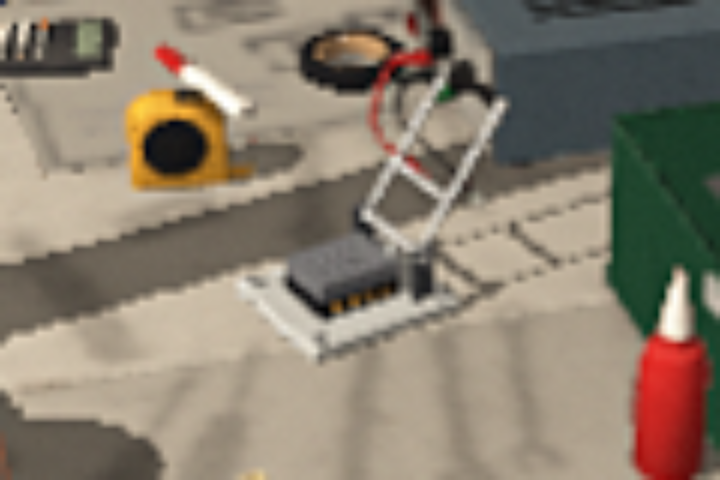

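Run:
```python
from h import *
w=dict(np.load("wrist3.npz")); C=cloud(w); Z=C[...,2]
M=np.zeros((400,640),bool);M[130:210,270:350]=1
def rep(m,n,z):
    ys,xs=np.nonzero(m); P=onplane(w,np.c_[xs,ys],z); r=cv2.minAreaRect((P[:,:2]*1000).astype(np.float32)); print(n,m.sum(),"mean",P[:,:2].mean(0).round(4),np.round(r[0],1),np.round(r[1],1),round(r[2],2), "medz",np.nanmedian(Z[m]).round(4)); return P
m=cv2.morphologyEx((M&(Z>.026)&(Z<.042)).astype(np.uint8),cv2.MORPH_OPEN,np.ones((3,3)))>0; rep(m,"top",.034)
m=cv2.morphologyEx((M&(Z>.004)&(Z<.018)).astype(np.uint8),cv2.MORPH_OPEN,np.ones((3,3)))>0; rep(m,"plate",.010)
g=w["frame"].astype(int).mean(2); s=M&(np.abs(w["frame"].astype(int).max(2)-w["frame"].astype(int).min(2))<25)
print(g[155:192:3,292:346:3].astype(int))
m=M&(C[...,0]<.49+.2)&(g<145); m=cv2.morphologyEx(m.astype(np.uint8),cv2.MORPH_OPEN,np.ones((5,5)))
k,l,st,ce=cv2.connectedComponentsWithStats(m);print(st,ce)
rep(l==1+np.argmax(st[1:,4]),"dark",.034)
bar=np.zeros_like(M);bar[155:220,405:430]=1; bar&=w["frame"].max(2)<60; print("bar",np.nanmedian(C[bar],0))
cv2.imwrite("pics/w3c.png",cv2.resize(w["frame"][130:210,270:370,::-1],None,fx=7,fy=7,interpolation=2))
```

```text
top 1457 mean [0.5355 0.2207] [540.1 215.7] [61.7 56.1] 17.91 medz 0.0331
plate 2936 mean [0.5246 0.2213] [531.1 219.4] [90.4 94.9] 17.9 medz 0.0093
[[233 168  54  57  57  57  57  57  60  58  77  78  78  78  79  78  87 147]
 [231 184 148 149 149 150 150 152 151 151 151 151 150 150 151 152 120 148]
 [233 205 147 148 150 149 150 149 150 150 150 153 153 153 152 151 152 154]
 [231 202 150 150 150 108 148 103 149 122 130 151 111 155 152 152 152 150]
 [229 200 150 150 150  89 148  82 151 114  91 150  92 122 151 153 117 146]
 [228 216 150 149 150 138 152 140 156 113 112 150 138 148 151 153 118 147]
 [232 221 148 148 148 149 150 151 152 151 150 152 152 151 152 152 118 149]
 [229 218 148 146 148 130 147 128 149 135 135 150 122 149 151 153 118 149]
 [228 228 149 146 148  88 151  84 152 124  91 151  92 151 151 152 117 144]
 [228 228 146 145 149 111 151 108 161 125 147 149 129 125 150 150 113 142]
 [232 232 146 148 148 149 148 148 150 149 149 148 151 151 153 150 119 152]
 [230 230 147 148 147 147 145 148 150 149 149 148 150 150 152 152 202 226]
 [229 229 224 224 224 224 225 225 225 225 225 225 225 224 224 225 225 226]]
[[     0      0    640    400 255975]
 [   341    194      5      5     25]] [[319.49770485 199.50034183]
 [343.         196.        ]]
dark 25 mean [0.5756 0.2018] [575.6 201.8] [5.1 5.3] 18.69 medz 0.0255
bar [0.63003357 0.25266235 0.1289431 ]
```

View pics/w3c.png

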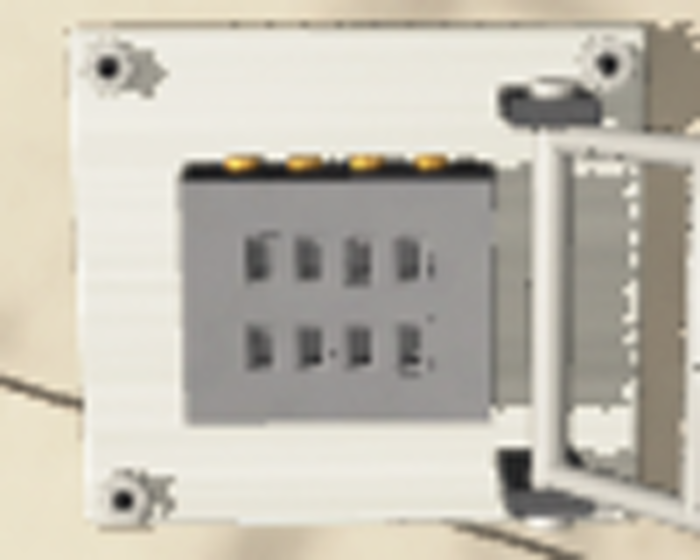

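Run:
```python
from h import *
w=dict(np.load("wrist3.npz"))
q=(np.array([(182,180),(493,178),(488,422),(184,422)])+.5)/7-.5+[270,130]
P=onplane(w,q,.034); print(P.round(4), P.mean(0).round(4))
for i in range(4): 
    e=P[(i+1)%4]-P[i]; print(np.linalg.norm(e).round(4),np.degrees(np.arctan2(e[1],e[0])).round(2))
sl=(np.array([(258,258),(308,258),(358,260),(408,258),(259,348),(310,347),(358,346),(409,348)])+.5)/7-.5+[270,130]
S=onplane(w,sl,.034); print("slots",S.mean(0).round(4),np.degrees(np.arctan2(*(S[[3,7]].mean(0)-S[[0,4]].mean(0))[1::-1])).round(2), np.linalg.norm(S[:4].mean(0)-S[4:].mean(0)))
t=dict(np.load("top0.npz")); s=dict(np.load("side3.npz"))
c0=[.5360,.2195,.034]; print(proj(s,[c0]),proj(t,[c0]))
```

```text
[[0.5031 0.2328 0.034 ]
 [0.5553 0.2501 0.034 ]
 [0.5685 0.208  0.034 ]
 [0.516  0.191  0.034 ]] [0.5357 0.2205 0.034 ]
0.055 18.28
0.0442 -72.54
0.0552 -162.1
0.0438 107.16
slots [0.5352 0.2201 0.034 ] 17.91 0.0160653172699267
[[296.6158112  182.78516876]] [[244.95555856 218.49531036]]
```

```bash
python3 -c "
from h import *
plan([.586,-.324,.26],20)"
```

```text
pos [0.5436 0.2226 0.2692] rot [ 1.7999e+02 -9.0000e-02  1.7870e+01] t 10.07 total [-3.185 13.33   0.229] per row [-0.159  0.667  0.011]
```

step_arm([
  [[-0.16,0.67,0],[0,0,0],0],
  [[-0.16,0.67,0],[0,0,0],0],
  [[-0.16,0.67,0],[0,0,0],0],
  [[-0.16,0.67,0],[0,0,0],0],
  [[-0.16,0.67,0],[0,0,0],0],
  [[-0.16,0.67,0],[0,0,0],0],
  [[-0.16,0.67,0],[0,0,0],0],
  [[-0.16,0.67,0],[0,0,0],0],
  [[-0.16,0.67,0],[0,0,0],0],
  [[-0.16,0.67,0],[0,0,0],0],
  [[-0.16,0.67,0],[0,0,0],0],
  [[-0.16,0.67,0],[0,0,0],0],
  [[-0.16,0.67,0],[0,0,0],0],
  [[-0.16,0.67,0],[0,0,0],0],
  [[-0.16,0.67,0],[0,0,0],0],
  [[-0.16,0.67,0],[0,0,0],0],
  [[-0.16,0.67,0],[0,0,0],0],
  [[-0.16,0.67,0],[0,0,0],0],
  [[-0.16,0.67,0],[0,0,0],0],
  [[-0.16,0.6,0],[0,0,0],0],
])

```text
time: 11.73
tool_pos: [0.5852, -0.3266, 0.268]
tool_rot: [3.141, 0.0, 0.311]
ft_force: [0.3, 0.6, -0.7]
grip_width: 0.0455
```

step_arm([
  [[0,0,0],[0,0,-0.11],0],
  [[0,0,0],[0,0,-0.11],0],
  [[0,0,0],[0,0,-0.11],0],
  [[0,0,0],[0,0,-0.11],0],
  [[0,0,0],[0,0,-0.11],0],
  [[0,0,0],[0,0,-0.11],0],
  [[0,0,0],[0,0,0],0],
  [[0,0,0],[0,0,0],0],
])

```text
time: 12.4
tool_pos: [0.5851, -0.3247, 0.2682]
tool_rot: [-3.141, 0.0, 0.969]
ft_force: [0.3, -0.7, 0.0]
grip_width: 0.0456
```

Run:
```python
from cell import *
from h import *
c=read_camera("wrist"); cv2.imwrite("pics/wrist4.png",c["frame"][:,:,::-1]); np.savez("wrist4.npz",**c)
plan([.586,-.324,.26],1); print(get_state()["grip_width"])
```

```text
pos [ 0.585  -0.3246  0.2683] rot [-179.99    0.     55.49] t 12.45 total [0.027 0.011 0.207] per row [0.027 0.011 0.207]
0.04560856387823775
```

View pics/wrist4.png

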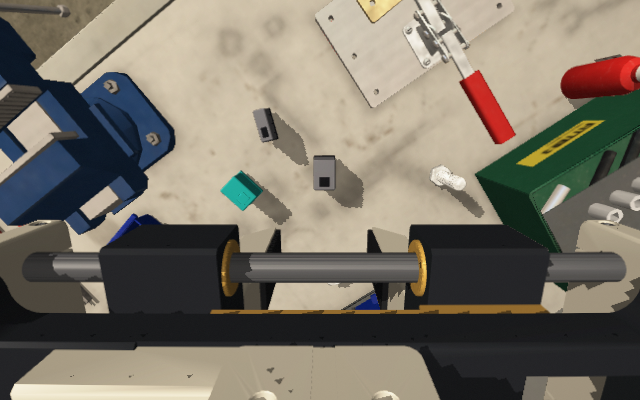

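Run:
```python
from h import *
w=dict(np.load("wrist4.npz")); C=cloud(w); Z=C[...,2]; f=w["frame"].astype(int)
cv2.imwrite("pics/w4c.png",cv2.resize(w["frame"][95:215,215:365,::-1],None,fx=5,fy=5,interpolation=2))
for n,(a,b,c,d) in dict(wide=(150,195,305,345),slim=(100,150,245,285)).items():
    B=np.zeros(Z.shape,bool);B[a:b,c:d]=1
    m=B&(Z>.036)&(Z<.056); m=cv2.morphologyEx(m.astype(np.uint8),cv2.MORPH_OPEN,np.ones((3,3)))>0
    ys,xs=np.nonzero(m)
    P=onplane(w,np.c_[xs,ys],.046); r=cv2.minAreaRect((P[:,:2]*1000).astype(np.float32)); print(n,m.sum(),np.median(Z[m]),P.mean(0).round(4),r)
```

```text
wide 649 0.04520357857314342 [ 0.5833 -0.3239  0.046 ] ((583.8306274414062, -324.4832763671875), (25.658048629760742, 36.74513626098633), 55.54875183105469)
slim 447 0.04514361634296288 [ 0.4958 -0.3497  0.046 ] ((495.7485046386719, -349.6360778808594), (16.17447280883789, 37.75211715698242), 69.95276641845703)
```

View pics/w4c.png

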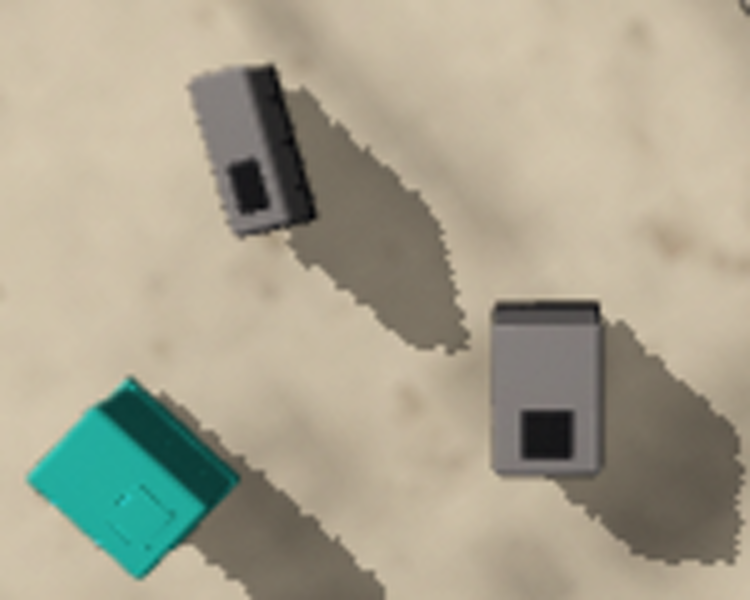

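step_arm([
  [[0,0,0.4],[0,0,0],0],
  [[0,0,0.5],[0,0,0],0],
  [[0,0,0.5],[0,0,0],0],
  [[0,0,0.5],[0,0,0],0],
  [[0,0,0.5],[0,0,0],0],
  [[0,0,0.5],[0,0,0],0],
  [[0,0,0.5],[0,0,0],0],
  [[0,0,0.5],[0,0,0],0],
  [[0,0,0.3],[0,0,0],0],
  [[0,0,0],[0,0,0],0],
  [[0,0,0],[0,0,0],0],
])

```text
time: 13.37
tool_pos: [0.5847, -0.3244, 0.1006]
tool_rot: [-3.141, 0.0, 0.971]
ft_force: [0.3, -1.0, 1.6]
grip_width: 0.0458
```

Run:
```python
from cell import *
from h import *
c=read_camera("wrist"); cv2.imwrite("pics/wrist5.png",c["frame"][:,:,::-1]); np.savez("wrist5.npz",**c)
plan([.5848,-.3244,.012],1)
w=c;C=cloud(w); Z=C[...,2]
m=(Z>.036)&(Z<.056); m=cv2.morphologyEx(m.astype(np.uint8),cv2.MORPH_OPEN,np.ones((3,3)))
k,l,st,ce=cv2.connectedComponentsWithStats(m)
for i in range(1,k):
    if 300<st[i,4]<6000: 
        ys,xs=np.nonzero(l==i);P=onplane(w,np.c_[xs,ys],.046); print(st[i],P.mean(0).round(4),cv2.minAreaRect((P[:,:2]*1000).astype(np.float32)))
```

```text
pos [ 0.5853 -0.3247  0.1017] rot [179.92   0.    55.64] t 13.42 total [-0.    -0.017  2.242] per row [-0.    -0.017  2.242]
[ 198   99   39   61 1480] [ 0.4961 -0.3489  0.046 ] ((496.29681396484375, -348.8427734375), (16.981660842895508, 37.623619079589844), 69.76935577392578)
[ 305  187   39   54 2022] [ 0.5835 -0.3234  0.046 ] ((583.6257934570312, -323.67901611328125), (26.481687545776367, 38.78632354736328), 56.53416061401367)
[605 198  35  29 544] [ 0.704  -0.1473  0.046 ] ((705.505126953125, -148.69383239746094), (25.831274032592773, 17.141136169433594), 89.49280548095703)
[526 213  28  24 417] [ 0.6741 -0.2027  0.046 ] ((674.169921875, -202.94798278808594), (18.134525299072266, 15.47097396850586), 32.69350051879883)
```

View pics/wrist5.png

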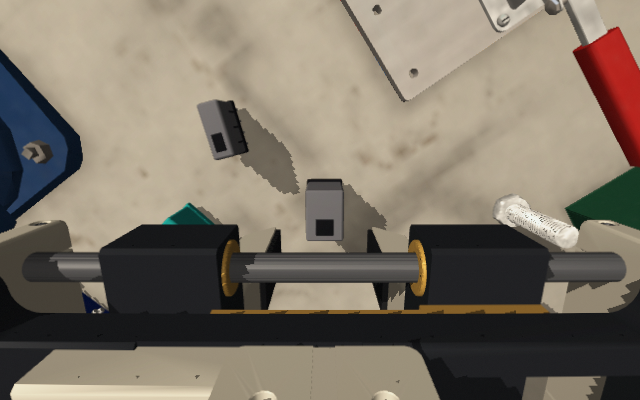

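step_arm([
  [[0,0,0.3],[0,0,0],0],
  [[0,0,0.3],[0,0,0],0],
  [[0,0,0.3],[0,0,0],0],
  [[0,0,0.3],[0,0,0],0],
  [[0,0,0.3],[0,0,0],0],
  [[0,0,0.3],[0,0,0],0],
  [[0,0,0.2],[0,0,0],0],
  [[0,0,0.1],[0,0,0],0],
  [[0,0,0.1],[0,0,0],0],
  [[0,0,0],[0,0,0],0],
  [[0,0,0],[0,0,0],0],
])

```text
time: 14.33
tool_pos: [0.5849, -0.3245, 0.013]
tool_rot: [3.141, 0.0, 0.972]
ft_force: [0.4, 0.3, 0.5]
grip_width: 0.0467
```

step_arm([
  [[0,0,0],[0,0,0],0.15],
  [[0,0,0],[0,0,0],0.3],
  [[0,0,0],[0,0,0],0.45],
  [[0,0,0],[0,0,0],0.6],
  [[0,0,0],[0,0,0],0.8],
  [[0,0,0],[0,0,0],1],
  [[0,0,0],[0,0,0],1],
  [[0,0,0],[0,0,0],1],
  [[0,0,0],[0,0,0],1],
])

```text
time: 15.08
tool_pos: [0.5849, -0.3245, 0.0132]
tool_rot: [3.141, 0.0, 0.972]
ft_force: [0.2, -0.8, 4.3]
grip_width: 0.0269
```

step_arm([
  [[0,0,-0.1],[0,0,0],1],
  [[0,0,-0.2],[0,0,0],1],
  [[0,0,-0.4],[0,0,0],1],
  [[0,0,-0.4],[0,0,0],1],
  [[0,0,-0.4],[0,0,0],1],
  [[0,0,-0.4],[0,0,0],1],
  [[0,0,-0.4],[0,0,0],1],
  [[0,0,-0.4],[0,0,0],1],
  [[0,0,-0.4],[0,0,0],1],
  [[0,0,-0.4],[0,0,0],1],
  [[0,0,-0.4],[0,0,0],1],
  [[0,0,-0.1],[0,0,0],1],
  [[0,0,0],[0,0,0],1],
])

```text
time: 16.17
tool_pos: [0.5852, -0.3246, 0.1743]
tool_rot: [3.139, 0.0, 0.972]
ft_force: [0.3, -0.3, -0.9]
grip_width: 0.0263
```

Run:
```python
from cell import *
from h import *
c=read_camera("wrist"); cv2.imwrite("pics/wrist6.png",c["frame"][:,:,::-1]); np.savez("wrist6.npz",**c)
d=plan([.5357,.22,.172],1); print(get_state()["ft_force"],get_state()["grip_width"],get_state()["joint_positions"].round(2))
```

```text
pos [ 0.5846 -0.3243  0.1728] rot [179.97   0.    55.69] t 16.22 total [10.55  -8.68   0.016] per row [10.55  -8.68   0.016]
[-0.14616318  1.0604783  -1.38735299] 0.026810024641885807 [-0.62  0.65  1.16 -0.    1.33 -1.59]
```

View pics/wrist6.png

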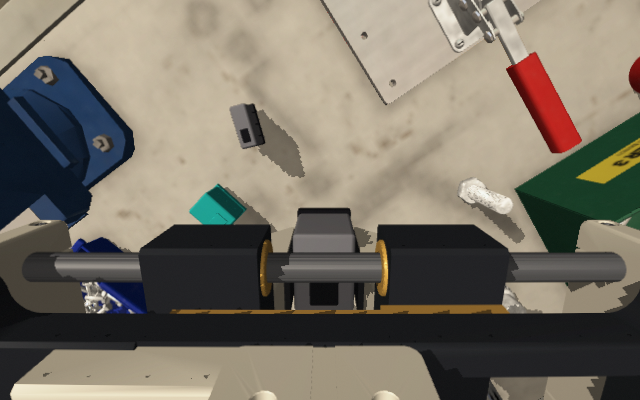

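step_arm([
  [[0.2,-0.16,0],[0,0,0],1],
  [[0.4,-0.33,0],[0,0,0],1],
  [[0.55,-0.45,0],[0,0,0],1],
  [[0.55,-0.45,0],[0,0,0],1],
  [[0.55,-0.45,0],[0,0,0],1],
  [[0.55,-0.45,0],[0,0,0],1],
  [[0.55,-0.45,0],[0,0,0],1],
  [[0.55,-0.45,0],[0,0,0],1],
  [[0.55,-0.45,0],[0,0,0],1],
  [[0.55,-0.45,0],[0,0,0],1],
  [[0.55,-0.45,0],[0,0,0],1],
  [[0.55,-0.45,0],[0,0,0],1],
  [[0.55,-0.45,0],[0,0,0],1],
  [[0.55,-0.45,0],[0,0,0],1],
  [[0.55,-0.45,0],[0,0,0],1],
  [[0.55,-0.45,0],[0,0,0],1],
  [[0.55,-0.45,0],[0,0,0],1],
  [[0.55,-0.45,0],[0,0,0],1],
  [[0.55,-0.45,0],[0,0,0],1],
  [[0.4,-0.33,0],[0,0,0],1],
])

```text
time: 17.88
tool_pos: [0.5363, 0.2112, 0.1713]
tool_rot: [-3.139, 0.001, 0.973]
ft_force: [-0.1, -0.7, -1.4]
grip_width: 0.027
```

step_arm([
  [[0.2,-0.16,0],[0,0,-0.05],1],
  [[0,0,0],[0,0,-0.1],1],
  [[0,0,0],[0,0,-0.1],1],
  [[0,0,0],[0,0,-0.1],1],
  [[0,0,0],[0,0,-0.1],1],
  [[0,0,0],[0,0,-0.1],1],
  [[0,0,0],[0,0,-0.1],1],
  [[0,0,0],[0,0,-0.1],1],
  [[0,0,0],[0,0,-0.1],1],
  [[0,0,0],[0,0,-0.06],1],
  [[0,0,0],[0,0,0],1],
  [[0,0,0],[0,0,0],1],
])

```text
time: 18.88
tool_pos: [0.5364, 0.219, 0.1717]
tool_rot: [-3.14, -0.0, 1.88]
ft_force: [-0.4, 0.1, -0.7]
grip_width: 0.0267
```

Run:
```python
from cell import *
from h import *
c=read_camera("wrist"); cv2.imwrite("pics/wrist7.png",c["frame"][:,:,::-1]); np.savez("wrist7.npz",**c)
d=plan([.5357,.22,.172],1); print(get_state()["ft_force"],get_state()["grip_width"],get_state()["joint_positions"].round(2))
```

```text
pos [0.5366 0.219  0.1719] rot [-179.91   -0.    107.73] t 18.93 total [ 0.031 -0.014 -0.002] per row [ 0.031 -0.014 -0.002]
[-0.70048172 -0.13372598 -1.24933375] 0.02699909700900303 [ 0.26  0.49  1.45 -0.    1.2  -1.62]
```

View pics/wrist7.png

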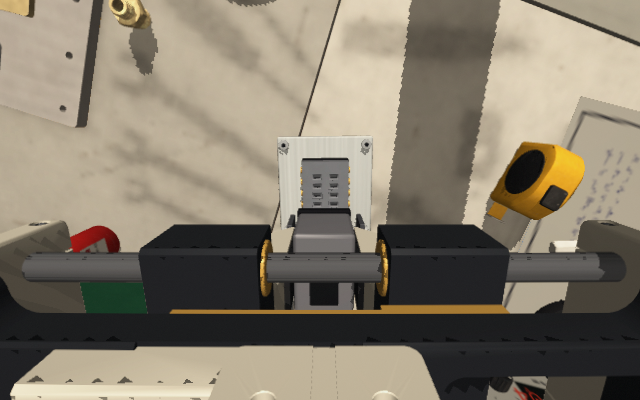

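Run:
```python
from h import *
w=dict(np.load("wrist7.npz"))
cv2.imwrite("pics/w7c.png",cv2.resize(w["frame"][130:320,265:385,::-1],None,fx=5,fy=3.1,interpolation=2))
cv2.imwrite("pics/w7d.png",cv2.resize(w["frame"][130:230,270:380,::-1],None,fx=6,fy=6,interpolation=2))
```

```text
(no output)
```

View pics/w7d.png

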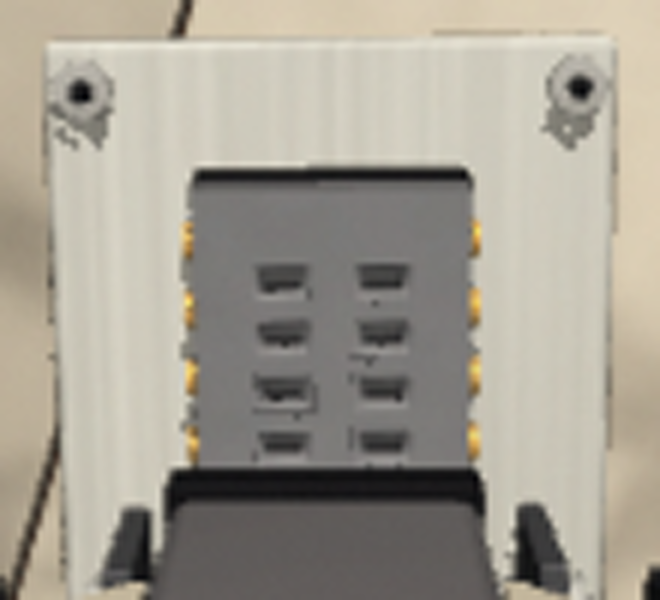

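Run:
```python
from h import *
w=dict(np.load("wrist7.npz"))
def raw(q): return (np.array(q,float)+.5)/6-.5+[270,130]
yaw=np.radians(18.0); c,s=np.cos(yaw),np.sin(yaw)
loc=lambda P: np.c_[c*P[:,0]+s*P[:,1],-s*P[:,0]+c*P[:,1]]*1000
S=onplane(w,raw([(283,279),(283,334),(283,388),(284,441),(384,277),(384,333),(384,387),(384,441)]),.034)
print("slots",loc(S).round(1).tolist(),loc(S).mean(0)); d=S[[3,7]].mean(0)-S[[0,4]].mean(0);print(np.degrees(np.arctan2(d[1],d[0])))
F=onplane(w,raw([(192,184),(471,184),(195,460),(469,460)]),.034); print("face",loc(F).round(1).tolist())
Fo=onplane(w,raw([(168,474),(484,474)]),.166);print("foot",loc(Fo).round(1).tolist())
ea=onplane(w,raw([(150,508),(516,505)]),.046);print("ears",loc(ea).round(1).tolist())
pl=onplane(w,raw([(46,45),(613,40)]),.010);print("plate front",loc(pl).round(1).tolist())
print("TCP",loc(np.array([[.5366,.2190,.17]])))
```

```text
slots [[563.5, 35.8], [572.3, 35.7], [581.1, 35.6], [589.8, 35.7], [563.3, 51.7], [572.2, 51.7], [581.0, 51.7], [589.9, 51.8]] [576.6467617   43.71799734]
18.022215551892952
face [[548.5, 21.8], [548.7, 65.1], [592.9, 21.4], [593.1, 65.5]]
foot [[558.2, 28.3], [558.3, 56.5]]
ears [[597.4, 15.1], [597.1, 71.9]]
plate front [[528.4, -3.5], [528.0, 90.1]]
TCP [[578.01164841  42.46285789]]
```

step_arm([
  [[0.02,-0.02,0.2],[0,0,-0.004],1],
  [[0,0,0.3],[0,0,0],1],
  [[0,0,0.3],[0,0,0],1],
  [[0,0,0.3],[0,0,0],1],
  [[0,0,0.3],[0,0,0],1],
  [[0,0,0.3],[0,0,0],1],
  [[0,0,0.3],[0,0,0],1],
  [[0,0,0.3],[0,0,0],1],
  [[0,0,0.2],[0,0,0],1],
  [[0,0,0],[0,0,0],1],
  [[0,0,0],[0,0,0],1],
  [[0,0,0],[0,0,0],1],
])

```text
time: 19.93
tool_pos: [0.5367, 0.2195, 0.0732]
tool_rot: [3.141, 0.0, 1.886]
ft_force: [0.9, -1.3, -0.0]
grip_width: 0.0268
```

Run:
```python
from cell import *
from h import *
c=read_camera("wrist"); np.savez("wrist8.npz",**c)
cv2.imwrite("pics/w8d.png",cv2.resize(c["frame"][100:230,255:395,::-1],None,fx=5,fy=4.6,interpolation=2))
c=read_camera("side"); np.savez("side8.npz",**c); cv2.imwrite("pics/s8.png",cv2.resize(c["frame"][150:220,250:350,::-1],None,fx=7,fy=7,interpolation=2))
c=read_camera("top"); np.savez("top8.npz",**c); cv2.imwrite("pics/t8.png",cv2.resize(c["frame"][180:260,200:300,::-1],None,fx=7,fy=7,interpolation=2))
d=plan([.5357,.22,.052],1); print(get_state()["ft_force"],get_state()["grip_width"])
```

```text
pos [0.5368 0.2195 0.0734] rot [1.7991e+02 1.0000e-02 1.0805e+02] t 20.08 total [ 0.022 -0.024  0.536] per row [ 0.022 -0.024  0.536]
[0.21704708 1.05473763 0.49417668] 0.026767089206731046
```

View pics/w8d.png

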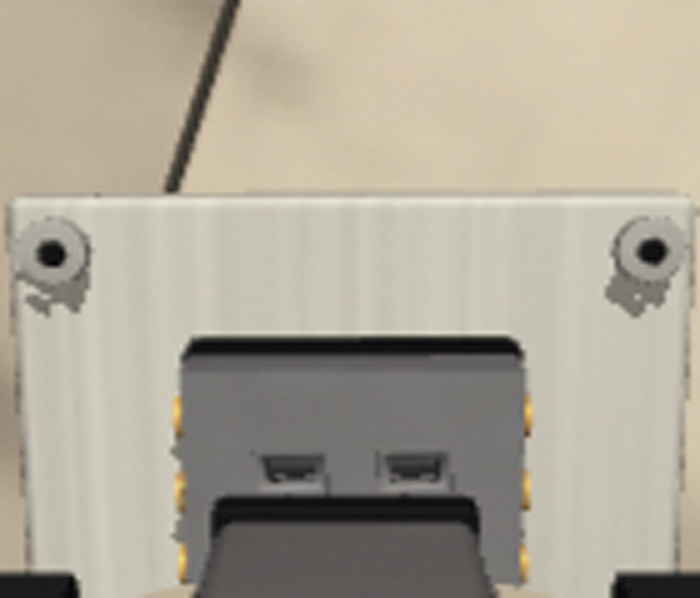

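View pics/s8.png

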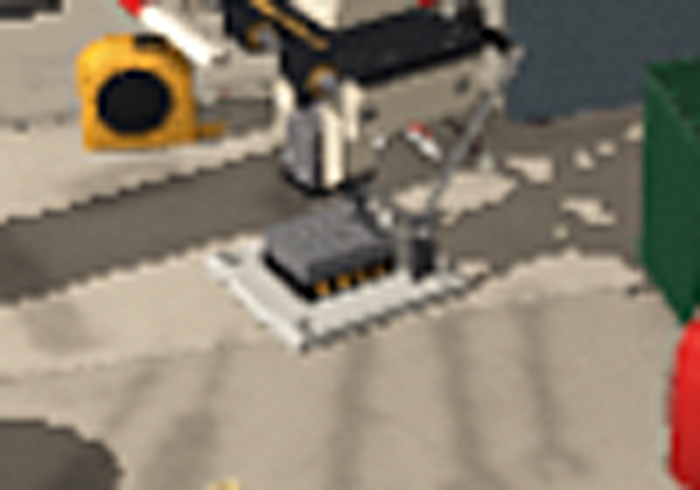

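View pics/t8.png

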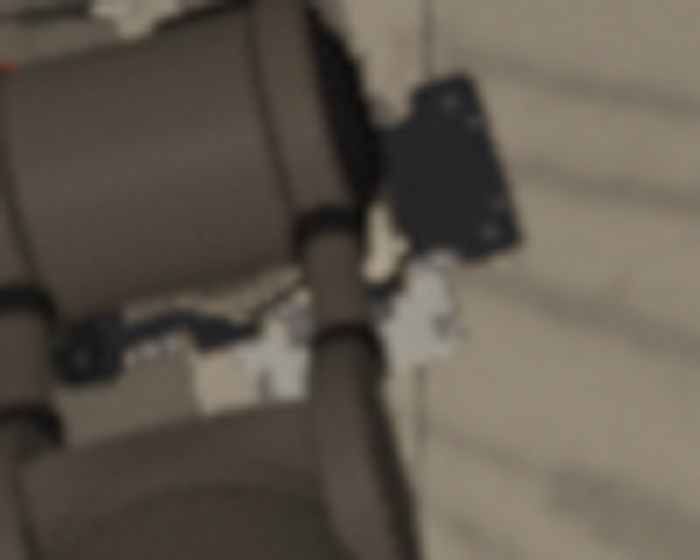

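Run:
```python
from h import *
w=dict(np.load("wrist8.npz"))
def raw(q): return (np.array(q,float)+.5)/[5,4.6]-.5+[255,100]
yaw=np.radians(18.0); c,s=np.cos(yaw),np.sin(yaw)
loc=lambda P: np.c_[c*P[:,0]+s*P[:,1],-s*P[:,0]+c*P[:,1]]*1000
pr=lambda n,q,z: print(n,loc(onplane(w,raw(q),z)).round(1).tolist(), loc(onplane(w,raw(q),z)).mean(0).round(1))
pr("face front",[(181,354),(523,354)],.034)
pr("face sides",[(183,480),(523,480)],.034)
pr("slot",[(293,468),(415,467)],.034)
pr("foot",[(212,500),(478,500)],.0674)
pr("plate",[(10,200),(690,198)],.010)
pr("screw",[(51,253),(653,251)],.012)
print("TCP",loc(np.array([[.5368,.2195,.17]])))
```

```text
face front [[547.3, 21.8], [547.3, 64.8]] [547.3  43.3]
face sides [[565.1, 21.6], [565.1, 65.3]] [565.1  43.5]
slot [[563.4, 35.8], [563.2, 51.4]] [563.3  43.6]
foot [[558.6, 28.2], [558.5, 56.7]] [558.6  42.4]
plate [[528.3, -3.7], [527.9, 89.8]] [528.1  43.1]
screw [[536.0, 2.0], [535.5, 84.7]] [535.8  43.4]
TCP [[578.35636821  42.87658275]]
```

step_arm([
  [[0.025,-0.045,0.03],[0,0,0],1],
  [[0,0,0.1],[0,0,0],1],
  [[0,0,0.1],[0,0,0],1],
  [[0,0,0.1],[0,0,0],1],
  [[0,0,0.1],[0,0,0],1],
  [[0,0,0.06],[0,0,0],1],
  [[0,0,0.03],[0,0,0],1],
  [[0,0,0],[0,0,0],1],
  [[0,0,0],[0,0,0],1],
  [[0,0,0],[0,0,0],1],
  [[0,0,0],[0,0,0],1],
])

```text
time: 21.0
tool_pos: [0.5345, 0.2198, 0.0521]
tool_rot: [3.141, 0.0, 1.886]
ft_force: [-0.7, -1.2, -1.4]
grip_width: 0.027
```

Run:
```python
from cell import *
from h import *
c=read_camera("wrist"); np.savez("wrist9.npz",**c)
cv2.imwrite("pics/w9d.png",cv2.resize(c["frame"][100:230,255:395,::-1],None,fx=5,fy=4.6,interpolation=2))
c=read_camera("side"); np.savez("side9.npz",**c); cv2.imwrite("pics/s9.png",cv2.resize(c["frame"][155:205,265:335,::-1],None,fx=10,fy=10,interpolation=2))
d=plan([.5357,.22,.052],1); print(get_state()["ft_force"],get_state()["grip_width"])
```

```text
pos [0.5345 0.2197 0.0521] rot [1.7998e+02 1.0000e-02 1.0806e+02] t 21.1 total [-0.003  0.031  0.002] per row [-0.003  0.031  0.002]
[ 0.0632055  -0.70785944 -0.53421938] 0.026390111972413113
```

View pics/w9d.png

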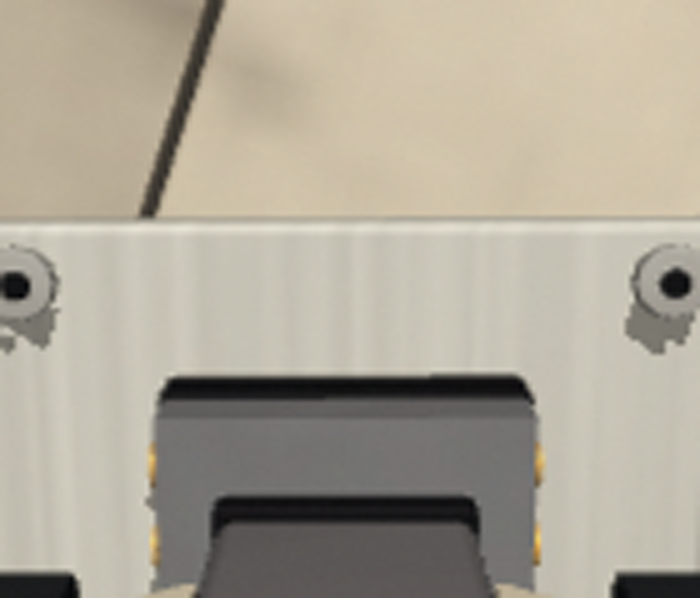

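View pics/s9.png

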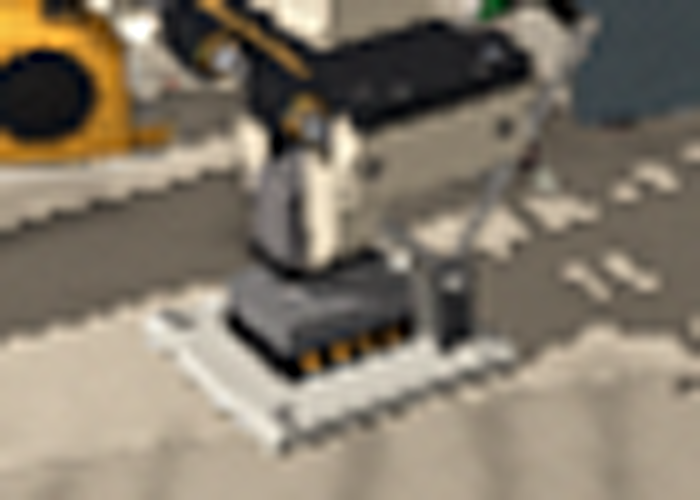

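Run:
```python
from h import *
w=dict(np.load("wrist9.npz"))
def raw(q): return (np.array(q,float)+.5)/[5,4.6]-.5+[255,100]
yaw=np.radians(18.0); c,s=np.cos(yaw),np.sin(yaw)
loc=lambda P: np.c_[c*P[:,0]+s*P[:,1],-s*P[:,0]+c*P[:,1]]*1000
pr=lambda n,q,z: print(n,loc(onplane(w,raw(q),z)).round(1).tolist(), loc(onplane(w,raw(q),z)).mean(0).round(1))
pr("face front400",[(158,400),(535,400)],.034)
pr("face front415",[(158,415),(535,415)],.034)
pr("face sides",[(156,520),(535,520)],.034)
pr("foot",[(212,500),(478,500)],.0461)
pr("plate",[(0,224),(699,220)],.010)
pr("screw",[(14,286),(677,283)],.012)
print("TCP",loc(np.array([[.5345,.2197,.17]])))
# side: project expected points
sd=dict(np.load("side9.npz"))
def W(x,y,z): return [c*x-s*y,s*x+c*y,z]
for n,p in dict(faceFR=(-28,-22,34),faceRR=(28,-22,34),faceFL=(-28,22,34),footFR=(-20,-14,46),footRR=(20,-14,46)).items():
    X=W((576.5+p[0])/1000,(43.45+p[1])/1000,p[2]/1000); print(n,((proj(sd,[X])-[265,155]+.5)*10).round(0))
C=cloud(sd)
```

```text
face front400 [[547.3, 22.2], [547.2, 64.9]] [547.3  43.5]
face front415 [[549.2, 22.2], [549.1, 64.9]] [549.2  43.5]
face sides [[562.7, 21.6], [562.6, 65.3]] [562.6  43.5]
foot [[556.6, 29.1], [556.6, 57.6]] [556.6  43.4]
plate [[528.0, 0.3], [527.3, 87.5]] [527.7  43.9]
screw [[536.2, 2.0], [535.6, 84.8]] [535.9  43.4]
TCP [[576.23074162  43.77753314]]
faceFR [[284. 331.]]
faceRR [[413. 287.]]
faceFL [[224. 279.]]
footFR [[291. 287.]]
footRR [[383. 257.]]
```

Run:
```python
from h import *
from cell import *
for f in ("wrist5","wrist9"):
    w=dict(np.load(f+".npz")); C=cloud(w)
    print(f,np.nanmedian(C[215:222,312:335,2]),np.nanmedian(C[286:294,312:320,2]))
w=dict(np.load("wrist9.npz"));C=cloud(w)
print(np.round(C[205:250:2,324,2]*1000), "face",np.nanmedian(C[190:203,295:355,2]))
sd=dict(np.load("side9.npz"));C=cloud(sd); print([C[182,u].round(3).tolist() for u in (291,293,295)],[C[184,u].round(3).tolist() for u in (300,)])
s=get_state(); print(s["time"],s["joint_vel"].round(4),s["tool_rot"],s["ft_force"].round(2))
# bystanders moved? compare side0 vs side9
a=dict(np.load("side0.npz"))["frame"].astype(int);b=sd["frame"].astype(int)
cv2.imwrite("pics/s9full.png",sd["frame"][:,:,::-1])
D=np.abs(a-b).max(2); 
for n,(r0,r1,c0,c1) in dict(fit=(215,232,278,290),glue=(180,222,343,360),tape=(145,175,258,285),bolt=(235,262,370,384),slim=(290,310,325,345),turq=(308,335,352,376),nut=(290,308,412,432)).items(): print(n,(D[r0:r1,c0:c1]>40).mean().round(3))
```

```text
wrist5 0.04531677324748146 -0.0009382379777283005
wrist9 0.06147898449790733 0.08521429611067081
[34. 32. 48. 51. 54. 57. 61. 64. 66. 70. 71. 75. 77. 80. 82. 84. 84. 84.
 85. 84. 82. 84. 83.] face 0.033157507664072876
[[0.517, 0.23, 0.034], [0.519, 0.202, 0.051], [0.526, 0.202, 0.049]] [[0.546, 0.209, 0.033]]
21.1 [-0.0018  0.0002 -0.0006  0.0006 -0.0027  0.0008] [3.14122101e+00 9.61321708e-05 1.88595850e+00] [ 0.06 -0.71 -0.53]
fit 0.23
glue 0.081
tape 0.175
bolt 0.045
slim 0.202
turq 0.412
nut 0.408
```

View pics/s9full.png

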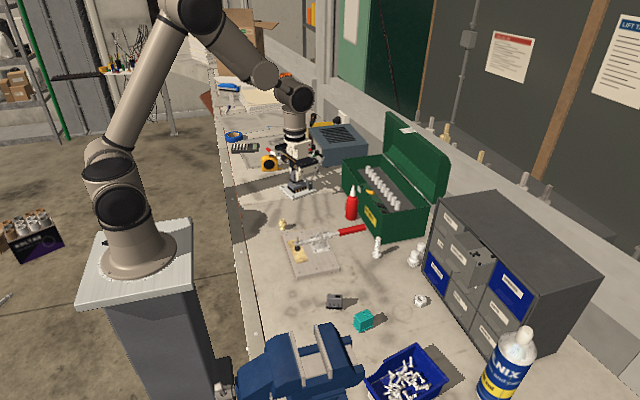

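```bash
python3 -c "
from cell import *
print(finish_job())"
```

```text
the job is handed in; nothing more can be done
None
```

The bail is back at its stop, and the arm is holding the wide relay about 5 mm above the socket, centred over the slots. I handed the job in at 21.1 s.

**What I did**
- **Bail:** I pinched the grip bar and swung it back until it pushed back with about 12 N. I measured the bar about 125 mm above the bench; at the 2.2 rad stop it should be 126 mm. The side view right after I let go shows it leaning back.
- **Relay:** I took the wide grey relay from the farther place, not the slim or the turquoise one. I carried it with its pins about 16 cm above the bench, well over the clamp.

**Last checks**
- **Centring:** by the wrist camera, the relay foot and the slot centre agree within about 0.2 mm. The front edge of the socket alone puts the centre up to 1.3 mm off along the slot rows.
- **Angle:** the gripper holds the relay at 18.06°, and the slot rows lie at 18.0°. The tilt is under 0.1°.
- **Air gap:** the relay top is at 84–85 mm, which puts the pin tips at about 39 mm over the 34 mm face. I worked this out from the gripper height; the pins themselves were not visible.
- **Contact:** the force on the tool is about 1 N, close to its resting noise, and the arm is still.

**Disagreed or failed**
- **Camera offset:** the top camera put the socket 2–3 mm away from where the wrist camera did. I used the wrist view, which shows relay and socket together.
- **Loose things:** an automatic before-and-after picture comparison was inconclusive, probably because the arm's shadows had moved. By eye in the side picture, the loose things look unmoved.

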